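# Centre a cast cover on the in-line scale pan

## Robot

A 6-joint arm with a two-finger parallel gripper is mounted at the origin on the work surface. World frame = base frame: x ahead of the robot, y to its left, z up, the work surface at z = 0. Lengths are in mm, angles in rad, forces in N, time in s.
With the tool pointing down it reaches from about 350 to 775 mm from the base axis. Payload 7.3 kg.
Tool frame: the origin (TCP) lies on the centre line of the jaws, within the pads' length; the fingertips stand 22 mm ahead of it and the grasp point (between the pads) lies 3 mm ahead of it; x points along the fingers, z is the direction in which the jaws open and shut, and the axes are right-handed (so a half turn about x gives the same grasp; the last joint's range is limited). The gripper opens to 92 mm and grips with 3 to 60 N. Pads are 19 mm wide; open, the fingers measure 130 mm over their backs; the gripper's body (75 mm by 190 mm) begins 47 mm behind the grasp point.
Start: joints at [1.19, 0.342, 1.524, -0, 1.275, -0.146], TCP at [122.123, 510.616, 248.741] pointing down, gripper open.
Joint ranges: [-2.53, 2.53], [-0.77, 2.02], [0.04, 2.7], [-1, 4.14], [0.28, 2.66], [-3.11, 3.11]. Speed limits (rad/s): [2.57, 2.57, 3.14, 3.14, 3.14, 3.14].

## Interface

Orientations are given as [roll, pitch, yaw] about the fixed x, y, z axes, in that order (R = Rz(yaw) Ry(pitch) Rx(roll)).
In Python, from plant import readout, imaging, bot gives the robot as it stands.
- The arm moves only by the tool arm_command, never from a script. Its argument "plan" is a list of rows, each an object of numbers: "tx", "ty", "tz": the shift along the tool's x, y, z in cm; "wx", "wy", "wz": the turn, a rotation vector about the tool's x, y, z in rad; "jaw": the opening, from -1 (shut) to 1 (fully open). In form: [{"tx": .., "ty": .., "tz": .., "wx": .., "wy": .., "wz": .., "jaw": ..}, ...]. A call has 1 to 20 rows; each row shifts and turns the commanded pose from where the row before left it, along the tool's axes as they then stand; what a row does not reach is not made up. A row lasts 1/10 s, in which the tool goes at most 50 mm and 8.59 degrees, less where a joint would pass 70% of its speed; a pose out of reach is approached as far as the arm can. A call with a gripper value outside its range is refused whole. The fingers move at their own pace and stop on an object; the grip force is fixed at half the most. Time passes only in rows, so rows that do not move let the fingers close. It gives the time, the measured TCP pose, the force and the opening at its end, in the units of the state.
- readout.get_obs(): the state, without advancing time (a new reading comes with each control period).
- imaging.capture(name): name is "scene" or "top" or "wrist"; returns the picture (420x560x3 uint8, blue, green, red); there is no depth.
- imaging.get_calibration(name): a dict with "fx", "fy", "cx", "cy" (pixels), "position" and "rotation" of the camera in the world; the wrist camera has in their place "mount" (4x4, takes a point from camera to tool coordinates, whose origin is the TCP and whose axes are the tool frame's). Camera axes: x right, y up, looking along -z (the intrinsics and any distortion apply to the point x, -y, -z); pixel columns grow to the right and rows downward; lengths in mm; the calibration is good to about 2 mm. A picture is of the moment at which its call begins: read the wrist's pose just before it. get_calibration takes no time and is no camera call.
- bot.close_job(): hands the job in, once; it reports no verdict.
The state is a dict: "time": time; "joint_positions": joint angles; "dq": joint speeds; "tau": joint torques, N m; "tool_pos": TCP position; "tcp_rot": TCP orientation; "contact_force": force on the tool from outside, world axes, zero at the start; "moment": the same for the moment, N m; "grip_width": finger opening in mm.
Only numpy, scipy, OpenCV 4.12 (cv2) and the standard library are available. Lean on these libraries where they do the work, as an engineer would, in place of code of your own. Each camera call takes 0.05 s, during which the arm holds its last target.

## Task

Slide the rectangular cast cover from its plywood board onto the steel pan of the scale and leave it lying in the middle of the pan, with no edge or corner hanging over the pan's rim, so that it can be weighed. Keep it sliding flat: do not lift it off the boards. Leave the round flange on the other board where it is.

Things in the scene. Friction and masses are not known exactly. Their poses are not given: they have to be found in the camera images.
- cover: Dark cast-iron rectangular cover, loose, 140 x 100 mm, 24 mm high: an 18 mm plate with upright edges and a 6 mm raised pad, 116 x 88 mm, on top; 0.55 to 0.95 kg. Origin: centre of its underside; x along its length, y across, z up. Starts flat on the left or right board, its length within 0.2 rad of the pan's x and its centre up to 35 mm off the pan's centreline.
- pan_center (a point): Centre of the top face of the fixed, rigid, flat steel scale pan, 74 mm above the table. The pan measures 180 mm along this frame's x (away from the robot, turned with the station by up to 0.25 rad) and 140 mm along its y (to the left); z is up.
- station: The fixed weighing station that carries the pan; origin on the table under the pan's centre, axes as the pan's. Beside the pan, at y = 78 to 268 and -268 to -78 mm, lie fixed plywood slide boards, x = -120 to 120 mm, tops 1 mm above the pan's (75 mm above the table). The 8 mm gaps are open. Beyond the far edge stands an indicator (x = 190 to 260, y = -85 to 85 mm, 125 mm high).
- corner0 (a point): Corner of the cover's underside at x = 70, y = 50 mm in the cover's own frame.
- corner1 (a point): Corner of the cover's underside at x = 70, y = -50 mm in the cover's own frame.
- corner2 (a point): Corner of the cover's underside at x = -70, y = -50 mm in the cover's own frame.
- corner3 (a point): Corner of the cover's underside at x = -70, y = 50 mm in the cover's own frame.
- flange: Round cast-iron pipe flange, dark, 104 mm diameter, 16 mm thick with a 56 mm hub, 28 mm high in all; loose, lying on the slide board on the side of the pan opposite the cover. Origin: centre of its underside, z up. It is to stay where it is.
Things that resemble listed ones, but are neither listed nor needed, are in the scene too. Leave any green look-alike of the cover alone.

How it is judged (in metres and radians):
At the end, for the whole second after the job is handed in: The cover lies flat and at rest on the scale pan (underside within 4 mm of the pan's top), its centre within 18 mm of the pan's centre, and all four of its corners inside the pan's 180 x 140 mm outline; the flange is within 15 mm of where it started (x of corner0 in the frame of pan_center between -0.09 and 0.09 m and y of corner0 in the frame of pan_center between -0.07 and 0.07 m and x of corner1 in the frame of pan_center between -0.09 and 0.09 m and y of corner1 in the frame of pan_center between -0.07 and 0.07 m and x of corner2 in the frame of pan_center between -0.09 and 0.09 m and y of corner2 in the frame of pan_center between -0.07 and 0.07 m and x of corner3 in the frame of pan_center between -0.09 and 0.09 m and y of corner3 in the frame of pan_center between -0.07 and 0.07 m and z of cover in the frame of pan_center between -0.004 and 0.004 m and horizontal distance between cover and pan_center below 0.018 m and angle between cover's own z axis and vertical below 0.04 rad and linear speed of cover below 0.01 m/s and distance of flange from where it was at the start of the episode below 0.015 m); the robot touches nothing.
It fails at once if the cover is lifted: its underside centre rises more than 20 mm above the pan (z of cover in the frame of pan_center above 0.02 m).
It fails at once if the round flange is shifted by more than 15 mm (distance of flange from where it was at the start of the episode above 0.015 m).
It also fails if it takes over 42 s, if anything falls off the work surface, if the arm or the gripper's body presses on something with over 40 N, if the wrist force passes 120 N, or if a joint passes its speed limit or range.

## Working session

There is one attempt and no reset: what is moved stays moved. The work goes in short steps, Python scripts to look and compute and a tool call to move; the robot and the scene stay as the last step left them, time stands still between calls to the robot, and variables do not carry over. Pictures are saved under pics/ and viewed, and the job is handed in when it is done.

Besides the shell and the picture viewer there is one more tool, called after "Call:" by a JSON object that holds its "fn" and its "kwargs". arm_command: Moves the arm, as the interface text tells. Its arguments: {"type":"object","properties":{"plan":{"type":"array"}},"required":["plan"]}

```bash
mkdir -p pics; ls; python3 - <<'E'
from plant import readout, imaging, bot
import cv2
print(readout.get_obs())
for n in ("scene","top","wrist"):
    print(n,imaging.get_calibration(n))
for n in ("scene","top"):
    cv2.imwrite(f"pics/{n}0.png",imaging.capture(n))
E
```

```text
pics
{'time': 0.0, 'joint_positions': array([ 1.18997513e+00,  3.42697318e-01,  1.52502462e+00,  3.55072879e-06,
        1.27534614e+00, -1.45973709e-01]), 'dq': array([ 6.55942810e-04, -1.28805075e-03, -5.63864733e-04,  4.79330982e-05,
        7.36081819e-04,  8.95473913e-04]), 'tau': array([ 1.42017914e-03, -4.31245959e+01, -2.44210839e+01,  7.17996550e-02,
        5.60716668e-02, -1.13749738e-04]), 'tool_pos': array([121.99248315, 510.25721844, 248.05545044]), 'tcp_rot': array([ 2.99331767,  1.5693209 , -1.95391984]), 'contact_force': array([-0.00329595,  0.85147808,  0.04634849]), 'moment': array([0.00418186, 0.02733417, 0.02084113]), 'grip_width': 91.87033682283047}
scene {'fx': 495.3714221157282, 'fy': 495.3714221157282, 'cx': 283.37844044039275, 'cy': 207.5865456011547, 'position': array([1369.8612744 , -131.1196097 ,  798.24484511]), 'rotation': array([0.882193  , 0.01468626, 1.30993012])}
top {'fx': 467.11037106862494, 'fy': 467.11037106862494, 'cx': 285.37877658175734, 'cy': 200.7534523599882, 'position': array([448.48840919,  60.02329398, 999.19944019]), 'rotation': array([ 0.07508603,  0.00868595, -1.55203767])}
wrist {'fx': 342.0569353474321, 'fy': 342.0569353474321, 'cx': 285.52805162215753, 'cy': 211.71094285179595, 'mount': array([[-7.12777807e-04,  2.69826058e-01, -9.62908817e-01,
        -1.35626783e+02],
       [ 2.65731166e-04,  9.62909079e-01,  2.69825934e-01,
         7.21912336e+01],
       [ 9.99999711e-01, -6.35489454e-05, -7.58041415e-04,
        -4.17941903e-01],
       [ 0.00000000e+00,  0.00000000e+00,  0.00000000e+00,
         1.00000000e+00]])}
```

View pics/scene0.png

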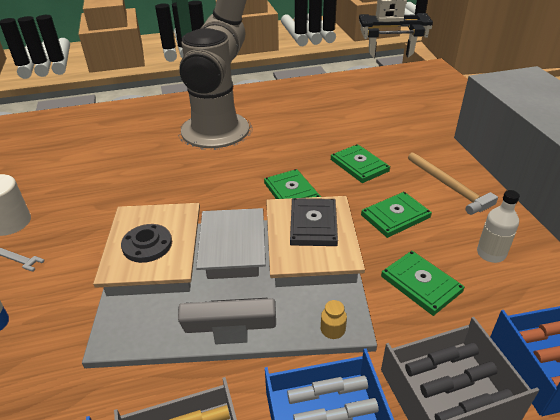

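View pics/top0.png

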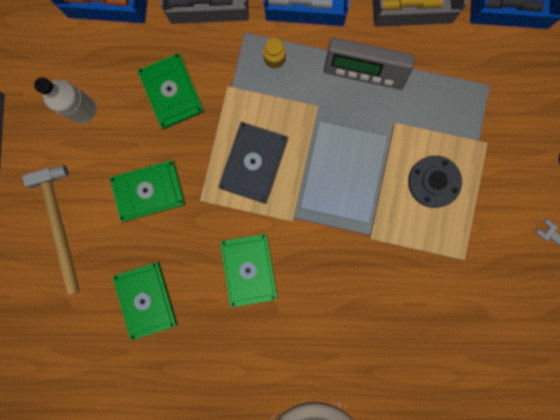

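Candidates in the top view are the dark plate at (253,162) and green look-alikes at (171,91), (147,191), (145,301) and (248,270). The round part at (436,181) is the flange. I choose the dark plate on the left board, and I'll check it in close crops.

```bash
python3 - <<'E'
import cv2
a=cv2.imread("pics/top0.png")[80:270,190:500]; 
cv2.imwrite("pics/topc.png",cv2.resize(a,None,fx=2.5,fy=2.5,interpolation=cv2.INTER_CUBIC))
a=cv2.imread("pics/scene0.png")[190:290,90:370]; 
cv2.imwrite("pics/scenec.png",cv2.resize(a,None,fx=2.8,fy=2.8,interpolation=cv2.INTER_CUBIC))
E
```

```text
(no output)
```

View pics/topc.png

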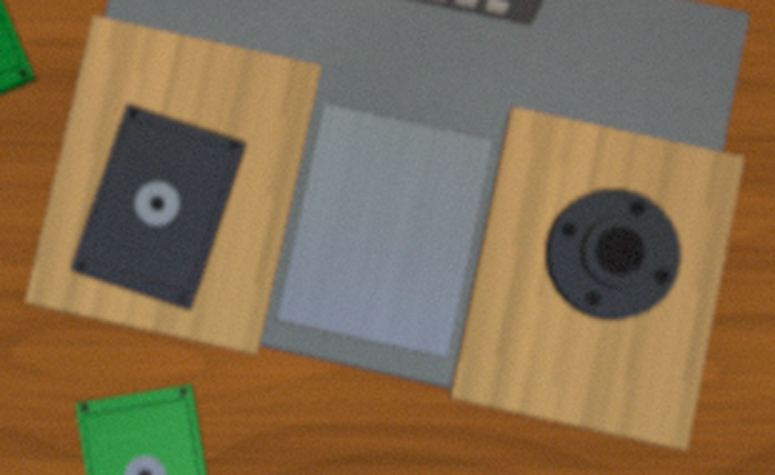

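View pics/scenec.png

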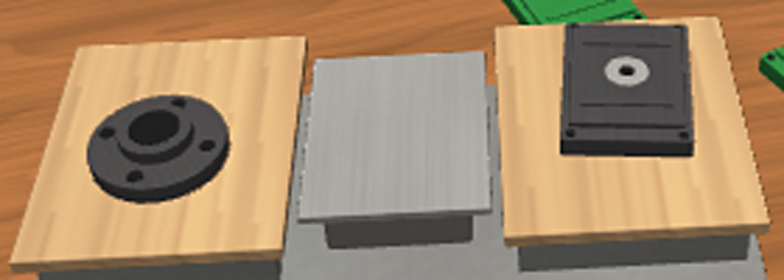

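```bash
cat > h.py <<'E'
import numpy as np, cv2
from scipy.spatial.transform import Rotation as Ro
from plant import readout, imaging, bot
def cam(n):
    c=imaging.get_calibration(n)
    if 'mount' in c:
        o=readout.get_obs(); T=np.eye(4);T[:3,:3]=Ro.from_euler('xyz',o['tcp_rot']).as_matrix();T[:3,3]=o['tool_pos'];T=T@c['mount'];return c,T[:3,:3],T[:3,3]
    return c,Ro.from_euler('xyz',c['rotation']).as_matrix(),c['position']
def ray(C,uv):
    c,R,p=C; d=R@np.array([(uv[0]-c['cx'])/c['fx'],-(uv[1]-c['cy'])/c['fy'],-1]);return p,d/np.linalg.norm(d)
def atz(C,uv,z):
    p,d=ray(C,uv);return p+d*(z-p[2])/d[2]
def proj(C,X):
    c,R,p=C;q=R.T@(np.asarray(X)-p);return np.array([c['cx']+c['fx']*q[0]/-q[2],c['cy']-c['fy']*q[1]/-q[2]])
def tri(C1,a,C2,b):
    p,d=ray(C1,a);q,e=ray(C2,b)
    s=np.linalg.lstsq(np.c_[d,-e],q-p,rcond=None)[0];A=p+d*s[0];B=q+e*s[1]
    return (A+B)/2,np.linalg.norm(A-B)
E
python3 - <<'E'
from h import *
T=cam('top');S=cam('scene')
tp=lambda u:(190+u[0]/2.5-.3,80+u[1]/2.5-.3)
sp=lambda u:(90+u[0]/2.8-.3,190+u[1]/2.8-.3)
G={'pan':([(328,104),(494,139),(448,356),(277,321)],[(490,211),(299,221),(315,59),(485,52)],74),
'board':([(95,16),(320,64),(259,352),(27,301)],[(769,228),(507,243),(496,27),(717,17)],75),
'cover':([(129,104),(245,143),(191,308),(73,270)],[(693,140),(562,137),(567,25),(690,27)],93),
'ring':([(157,203)],[(627,71)],99)}
for k,(a,b,z) in G.items():
    P=[]
    for x,y in zip(a,b):
        X,e=tri(T,tp(x),S,sp(y)); Z=atz(T,tp(x),z);P.append(Z)
        print(k,X.round(1),round(e,1),'topz',Z[:2].round(1),'scz',atz(S,sp(y),z)[:2].round(1))
    P=np.array(P)[:,:2]
    if len(P)==4:
        print(' c',P.mean(0).round(1),'len',np.linalg.norm(P-np.roll(P,-1,0),axis=1).round(1))
        v=(P[0]-P[3])+(P[1]-P[2]);w=(P[0]-P[1])+(P[3]-P[2])
        print(' yaw',np.arctan2(v[1],v[0]),np.arctan2(-w[0],w[1]))
E
```

```text
pan [680.2   1.8  71.5] 2.0 topz [679.4   1. ] scz [682.8   2.3]
pan [ 653.5 -132.3   72.4] 0.7 topz [ 653.1 -132.4] scz [ 655.2 -132. ]
pan [478.6 -96.3  75.5] 0.1 topz [478.6 -96.5] scz [476.7 -96.3]
pan [504.1  39.6  72.3] 1.1 topz [503.9  39.1] scz [506.2  39.7]
 c [578.8 -47.2] len [135.9 178.2 137.9 179.6]
 yaw -0.2083862714466973 -0.18934611313516791
board [749.7 190.8  70.5] 0.6 topz [748.4 190.4] scz [753.5 188.5]
board [713.1   7.5  70.4] 0.3 topz [711.8   7.9] scz [717.2   6.5]
board [479.2  54.2  76.3] 2.6 topz [479.  53.] scz [477.9  55.8]
board [516.1 238.1  75. ] 0.1 topz [516.1 238.1] scz [516.1 238.2]
 c [613.8 122.3] len [186.2 237.1 188.8 237.1]
 yaw -0.19673929139056814 -0.1979030357763535
cover [671.9 159.3  93.9] 0.8 topz [672.1 159.1] scz [671.  160.2]
cover [642.3  67.2  93.9] 0.6 topz [642.4  67. ] scz [641.4  67.8]
cover [511.9 107.4  91.7] 1.5 topz [511.6 106.6] scz [513.5 107.7]
cover [540.6 202.1  90.4] 4.6 topz [539.7 199.4] scz [543.7 203.3]
 c [591.5 133. ] len [ 96.7 136.7  97.  138.4]
 yaw -0.29506565530512774 -0.3024575968193177
ring [592.2 134.1 101.7] 0.5 topz [592.7 134.6] scz [589.1 134.9]
```

```bash
cat >> h.py <<'E'
PC=np.array([579.,-47.3]);PY=-0.198
def s2w(x,y): c,s=np.cos(PY),np.sin(PY);return PC+np.array([c*x-s*y,s*x+c*y])
def w2s(X): c,s=np.cos(PY),np.sin(PY);d=np.asarray(X)[:2]-PC;return np.array([c*d[0]+s*d[1],-s*d[0]+c*d[1]])
def go(xs,ys,tip,jawdir):
    """jawdir: 'x' or 'y' station axis for tool z. prints total tool-frame deltas (after turning first)"""
    o=readout.get_obs();R=Ro.from_euler('xyz',o['tcp_rot']).as_matrix();p=o['tool_pos']
    a=PY+(0 if jawdir=='x' else np.pi/2)
    best=None
    for k in (0,np.pi):
        z=np.array([np.cos(a+k),np.sin(a+k),0]);x=np.array([0,0,-1.]);Rt=np.c_[x,np.cross(z,x),z]
        w=Ro.from_matrix(R.T@Rt).as_rotvec()
        print('turn option',w.round(3))
        if best is None or np.linalg.norm(w)<np.linalg.norm(best[0]):best=(w,Rt)
    t=np.r_[s2w(xs,ys),tip+22]; d=t-p
    print('time',o['time'],'p',p.round(1),'stn',w2s(p).round(1),'tip',(p[2]-22).round(1),'F',o['contact_force'].round(1),'jaw',o['grip_width'].round(1),'q6',o['joint_positions'].round(2))
    print('target',t.round(1),'delta cm if oriented now',(R.T@d/10).round(2),' after turning',(best[1].T@d/10).round(2),'turn',best[0].round(3))
E
python3 - <<'E'
from h import *
go(-115,183,140,'y')
print(w2s([592.2,133.6]))
E
```

```text
turn option [-0.037 -0.001 -0.   ]
turn option [ 3.105e+00 -0.000e+00  2.000e-03]Traceback (most recent call last):
  File "<stdin>", line 2, in <module>
  File "h.py", line 33, in go
    print('time',o['time'],'p',p.round(1),'stn',w2s(p).round(1),'tip',(p[2]-22).round(1),'F',o['contact_force'].round(1),'jaw',o['grip_width'].round(1),'q6',o['joint_positions'].round(2))
                                                                                                                               ^^^^^^^^^^^^^^^^^^^^^
AttributeError: 'float' object has no attribute 'round'
```

```bash
sed -i "s/o\['grip_width'\].round(1)/round(o['grip_width'],1)/" h.py; python3 - <<'E'
from h import *
go(-115,183,150,'y')
print(w2s([592.2,133.6]))
E
```

```text
turn option [-0.037 -0.001 -0.   ]
turn option [ 3.105e+00 -0.000e+00  2.000e-03]
time 0.1 p [122.  510.3 248.1] stn [-557.8  456.8] tip 226.1 F [-0.5 -0.2  0.3] jaw 92.0 q6 [ 1.19  0.34  1.52  0.    1.28 -0.15]
target [502.2 154.7 172. ] delta cm if oriented now [  7.64 -45.26 -25.72]  after turning [  7.61 -44.28 -27.38] turn [-0.037 -0.001 -0.   ]
[-22.64252439 179.96212404]
```

Call:
{"fn": "arm_command", "kwargs": {"plan": [{"wx":-0.037,"ty":-1,"tz":-0.6,"jaw":-0.13},{"ty":-2.4,"tz":-1.5,"jaw":-0.13},{"ty":-2.4,"tz":-1.5,"jaw":-0.13},{"ty":-2.4,"tz":-1.5,"jaw":-0.13},{"ty":-2.4,"tz":-1.5,"jaw":-0.13},{"ty":-2.4,"tz":-1.5,"jaw":-0.13},{"ty":-2.4,"tz":-1.5,"jaw":-0.13},{"ty":-2.4,"tz":-1.5,"jaw":-0.13},{"ty":-2.4,"tz":-1.5,"jaw":-0.13},{"ty":-2.4,"tz":-1.5,"jaw":-0.13},{"ty":-2.4,"tz":-1.5,"jaw":-0.13},{"ty":-2.4,"tz":-1.5,"jaw":-0.13},{"ty":-2.4,"tz":-1.5,"jaw":-0.13},{"ty":-2.4,"tz":-1.5,"tx":1,"jaw":-0.13},{"ty":-2.4,"tz":-1.5,"tx":1,"jaw":-0.13},{"ty":-2.4,"tz":-1.5,"tx":1,"jaw":-0.13},{"ty":-2.4,"tz":-1.5,"tx":1,"jaw":-0.13},{"ty":-2.4,"tz":-1.5,"tx":1,"jaw":-0.13},{"ty":-1,"tz":-0.6,"tx":1,"jaw":-0.13},{"jaw":-0.13}]}}

```text
invalid input at $.plan[0]: expected keys tx, ty, tz, wx, wy, wz, jaw
```

```bash
python3 - <<'E'
from h import *
go(-115,183,81,'y')
cv2.imwrite("pics/w1.png",imaging.capture('wrist'))
E
```

```text
turn option [-0.037 -0.001 -0.   ]
turn option [ 3.105e+00 -0.000e+00  2.000e-03]
time 0.1 p [122.  510.3 248.1] stn [-557.8  456.8] tip 226.1 F [-0.5 -0.2  0.3] jaw 92.0 q6 [ 1.19  0.34  1.52  0.    1.28 -0.15]
target [502.2 154.7 103. ] delta cm if oriented now [ 14.54 -45.26 -25.71]  after turning [ 14.51 -44.28 -27.38] turn [-0.037 -0.001 -0.   ]
```

View pics/w1.png

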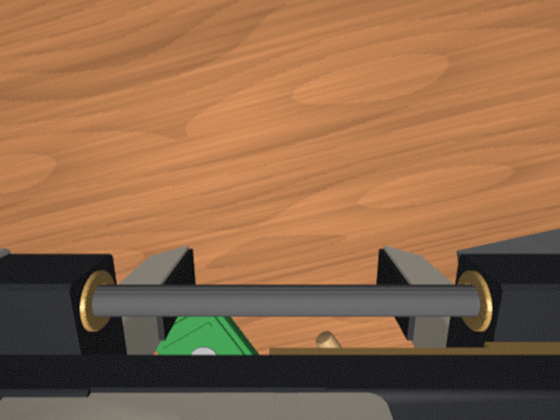

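The call was refused because every key is needed. The wrist view only shows table, the fingers and a green look-alike at (205,340).

Call:
{"fn": "arm_command", "kwargs": {"plan": [{"tx":0,"ty":-1,"tz":-0.6,"wx":-0.037,"wy":0,"wz":0,"jaw":-0.13},{"tx":0,"ty":-2.5,"tz":-1.55,"wx":0,"wy":0,"wz":0,"jaw":-0.13},{"tx":0,"ty":-2.5,"tz":-1.55,"wx":0,"wy":0,"wz":0,"jaw":-0.13},{"tx":0,"ty":-2.5,"tz":-1.55,"wx":0,"wy":0,"wz":0,"jaw":-0.13},{"tx":0,"ty":-2.5,"tz":-1.55,"wx":0,"wy":0,"wz":0,"jaw":-0.13},{"tx":0,"ty":-2.5,"tz":-1.55,"wx":0,"wy":0,"wz":0,"jaw":-0.13},{"tx":0,"ty":-2.5,"tz":-1.55,"wx":0,"wy":0,"wz":0,"jaw":-0.13},{"tx":0,"ty":-2.5,"tz":-1.55,"wx":0,"wy":0,"wz":0,"jaw":-0.13},{"tx":0,"ty":-2.5,"tz":-1.55,"wx":0,"wy":0,"wz":0,"jaw":-0.13},{"tx":0,"ty":-2.5,"tz":-1.55,"wx":0,"wy":0,"wz":0,"jaw":-0.13},{"tx":0,"ty":-2.5,"tz":-1.55,"wx":0,"wy":0,"wz":0,"jaw":-0.13},{"tx":0,"ty":-2.5,"tz":-1.55,"wx":0,"wy":0,"wz":0,"jaw":-0.13},{"tx":0,"ty":-2.5,"tz":-1.55,"wx":0,"wy":0,"wz":0,"jaw":-0.13},{"tx":1,"ty":-2.5,"tz":-1.55,"wx":0,"wy":0,"wz":0,"jaw":-0.13},{"tx":1,"ty":-2.5,"tz":-1.55,"wx":0,"wy":0,"wz":0,"jaw":-0.13},{"tx":1,"ty":-2.5,"tz":-1.55,"wx":0,"wy":0,"wz":0,"jaw":-0.13},{"tx":1,"ty":-2.5,"tz":-1.55,"wx":0,"wy":0,"wz":0,"jaw":-0.13},{"tx":1,"ty":-2.5,"tz":-1.55,"wx":0,"wy":0,"wz":0,"jaw":-0.13},{"tx":1,"ty":-0.8,"tz":-0.5,"wx":0,"wy":0,"wz":0,"jaw":-0.13},{"tx":0,"ty":0,"tz":0,"wx":0,"wy":0,"wz":0,"jaw":-0.13}]}}

```text
time: 2.15
tool_pos: [501.9, 153.3, 187.0]
tcp_rot: [1.876, 1.567, -3.036]
contact_force: [0.5, 1.1, 0.0]
grip_width: 40.0
```

```bash
python3 - <<'E'
from h import *
go(-115,183,81,'y')
cv2.imwrite("pics/w2.png",imaging.capture('wrist'))
E
```

```text
turn option [-0.002 -0.001 -0.003]
turn option [ 3.14e+00 -5.00e-03  2.00e-03]
time 2.15 p [501.9 153.3 187. ] stn [-115.1  181.5] tip 165.0 F [0.5 1.1 0. ] jaw 40.0 q6 [ 0.15  0.4   1.62  0.    1.13 -1.22]
target [502.2 154.7 103. ] delta cm if oriented now [ 8.4  -0.04  0.16]  after turning [ 8.4  -0.01  0.15] turn [-0.002 -0.001 -0.003]
```

View pics/w2.png

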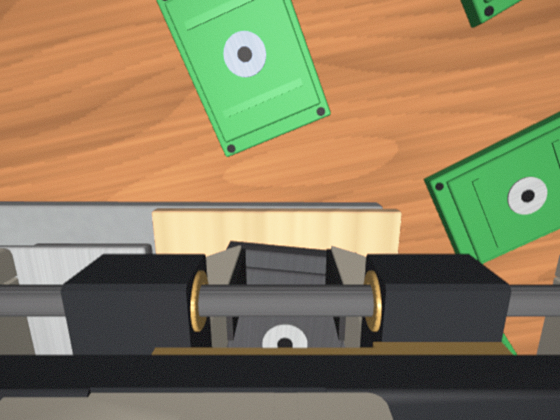

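```bash
python3 - <<'E'
from h import *
C=cam('wrist')
for uv,z in (((230,243),93),((328,251),93),((153,210),75),((400,212),75),((285,343),99)):
    print(uv,w2s(atz(C,uv,z)).round(1))
for y in (152,214): print(proj(C,np.r_[s2w(-105,y),81]))
E
```

```text
(230, 243) [-100.2  142.1]
(328, 251) [-94.  212.6]
(153, 210) [-119.9   82.1]
(400, 212) [-118.2  268.3]
(285, 343) [-21.2 181.5]
[245.51597959 231.25427266]
[328.39495206 231.21124133]
```

The wrist view agrees with the top view: ring centre at (-21, 181) mm in the station frame, near end at about x = -97. Descending behind it.

Call:
{"fn": "arm_command", "kwargs": {"plan": [{"tx":2,"ty":0.15,"tz":0,"wx":0,"wy":0,"wz":0,"jaw":-0.13},{"tx":2,"ty":0.15,"tz":0.1,"wx":0,"wy":0,"wz":0,"jaw":-0.13},{"tx":2,"ty":0,"tz":0.1,"wx":0,"wy":0,"wz":0,"jaw":-0.13},{"tx":1.5,"ty":0,"tz":0,"wx":0,"wy":0,"wz":0,"jaw":-0.13},{"tx":0.8,"ty":0,"tz":0,"wx":0,"wy":0,"wz":0,"jaw":-0.13},{"tx":0,"ty":0,"tz":0,"wx":0,"wy":0,"wz":0,"jaw":-0.13}]}}

```text
time: 2.8
tool_pos: [498.7, 157.4, 105.4]
tcp_rot: [1.77, 1.569, -3.139]
contact_force: [0.5, 0.5, -0.5]
grip_width: 39.7
```

```bash
python3 - <<'E'
from h import *
go(-79.5,183,81,'y')
E
```

```text
turn option [ 0.001 -0.    -0.001]
turn option [-3.14e+00  2.00e-03 -0.00e+00]
time 2.8 p [498.7 157.4 105.4] stn [-119.   184.9] tip 83.4 F [ 0.5  0.5 -0.5] jaw 39.7 q6 [ 0.16  0.5   1.72  0.    0.93 -1.22]
target [537.1 147.8 103. ] delta cm if oriented now [ 0.24 -3.95 -0.2 ]  after turning [ 0.24 -3.95 -0.19] turn [ 0.001 -0.    -0.001]
```

Free of contact with the tips at 83 mm. Now I push 39.5 mm in +x.

Call:
{"fn": "arm_command", "kwargs": {"plan": [{"tx":0,"ty":-0.5,"tz":0,"wx":0,"wy":0,"wz":0,"jaw":-0.13},{"tx":0,"ty":-0.4,"tz":0,"wx":0,"wy":0,"wz":0,"jaw":-0.13},{"tx":0,"ty":-0.4,"tz":0,"wx":0,"wy":0,"wz":0,"jaw":-0.13},{"tx":0,"ty":-0.4,"tz":0,"wx":0,"wy":0,"wz":0,"jaw":-0.13},{"tx":0,"ty":-0.4,"tz":0,"wx":0,"wy":0,"wz":0,"jaw":-0.13},{"tx":0,"ty":-0.4,"tz":0,"wx":0,"wy":0,"wz":0,"jaw":-0.13},{"tx":0,"ty":-0.4,"tz":0,"wx":0,"wy":0,"wz":0,"jaw":-0.13},{"tx":0,"ty":-0.4,"tz":0,"wx":0,"wy":0,"wz":0,"jaw":-0.13},{"tx":0,"ty":-0.35,"tz":0,"wx":0,"wy":0,"wz":0,"jaw":-0.13},{"tx":0,"ty":-0.3,"tz":0,"wx":0,"wy":0,"wz":0,"jaw":-0.13},{"tx":0,"ty":0,"tz":0,"wx":0,"wy":0,"wz":0,"jaw":-0.13}]}}

```text
time: 3.9
tool_pos: [537.4, 148.5, 105.9]
tcp_rot: [1.87, 1.567, -3.041]
contact_force: [-6.0, -0.8, 3.7]
grip_width: 40.1
```

```bash
python3 - <<'E'
from h import *
go(-79.5,183,81,'y')
cv2.imwrite("pics/t2.png",cv2.resize(imaging.capture('scene')[150:290,90:370],None,fx=2.8,fy=2.8,interpolation=cv2.INTER_CUBIC))
E
```

```text
turn option [-0.    -0.001 -0.003]
turn option [ 3.141e+00 -5.000e-03  2.000e-03]
time 3.9 p [537.4 148.5 105.9] stn [-79.3 183.8] tip 83.9 F [-6.  -0.8  3.7] jaw 40.1 q6 [ 0.13  0.55  1.62  0.    0.98 -1.24]
target [537.1 147.8 103. ] delta cm if oriented now [ 0.29  0.02 -0.08]  after turning [ 0.29  0.02 -0.08] turn [-0.    -0.001 -0.003]
```

View pics/t2.png

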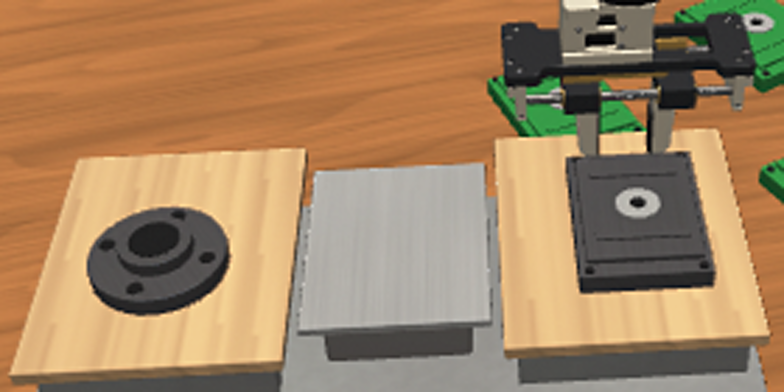

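```bash
python3 - <<'E'
from h import *
S=cam('scene'); f=lambda u:(90+u[0]/2.8-.3,150+u[1]/2.8-.3)
for u,z in (((638,203),99),((580,275),93),((713,270),93),((568,155),93),((690,152),93),((581,292),75),((713,286),75)): print(u,w2s(atz(S,f(u),z)).round(1))
E
```

```text
(638, 203) [ -1.7 186.4]
(580, 275) [ 67.2 136.1]
(713, 270) [ 69.6 233.2]
(568, 155) [-71.4 138.1]
(690, 152) [-67.2 236.3]
(581, 292) [ 66.6 137. ]
(713, 286) [ 67.9 234.6]
```

Call:
{"fn": "arm_command", "kwargs": {"plan": [{"tx":0,"ty":0.5,"tz":0,"wx":0,"wy":0,"wz":0,"jaw":-0.13},{"tx":-1,"ty":1,"tz":0,"wx":0,"wy":0,"wz":0,"jaw":-0.13},{"tx":-3,"ty":0,"tz":0,"wx":0,"wy":0,"wz":0,"jaw":-0.13},{"tx":-3,"ty":0,"tz":0,"wx":0.14,"wy":0,"wz":0,"jaw":0.74},{"tx":0,"ty":0,"tz":0,"wx":0.143,"wy":0,"wz":0,"jaw":0.74},{"tx":0,"ty":0,"tz":0,"wx":0.143,"wy":0,"wz":0,"jaw":0.74},{"tx":0,"ty":0,"tz":0,"wx":0.143,"wy":0,"wz":0,"jaw":0.74},{"tx":0,"ty":0,"tz":0,"wx":0.143,"wy":0,"wz":0,"jaw":0.74},{"tx":0,"ty":0,"tz":0,"wx":0.143,"wy":0,"wz":0,"jaw":0.74},{"tx":0,"ty":0,"tz":0,"wx":0.143,"wy":0,"wz":0,"jaw":0.74},{"tx":0,"ty":0,"tz":0,"wx":0.143,"wy":0,"wz":0,"jaw":0.74},{"tx":0,"ty":0,"tz":0,"wx":0.143,"wy":0,"wz":0,"jaw":0.74},{"tx":0,"ty":0,"tz":0,"wx":0.143,"wy":0,"wz":0,"jaw":0.74},{"tx":0,"ty":0,"tz":0,"wx":0.143,"wy":0,"wz":0,"jaw":0.74},{"tx":0,"ty":2,"tz":2,"wx":0,"wy":0,"wz":0,"jaw":0.74},{"tx":0,"ty":2,"tz":3,"wx":0,"wy":0,"wz":0,"jaw":0.74},{"tx":0,"ty":2,"tz":2,"wx":0,"wy":0,"wz":0,"jaw":0.74},{"tx":0,"ty":1.5,"tz":2,"wx":0,"wy":0,"wz":0,"jaw":0.74},{"tx":0,"ty":0,"tz":0,"wx":0,"wy":0,"wz":0,"jaw":0.74}]}}

```text
time: 5.85
tool_pos: [628.3, 209.0, 176.1]
tcp_rot: [0.515, 1.568, 0.319]
contact_force: [0.2, -0.6, 0.6]
grip_width: 80.0
```

```bash
python3 - <<'E'
from h import *
go(0,258,83,'x')
a=imaging.capture('top');cv2.imwrite("pics/t3r.png",a)
cv2.imwrite("pics/t3.png",cv2.resize(a[80:270,190:500],None,fx=2.5,fy=2.5,interpolation=cv2.INTER_CUBIC))
cv2.imwrite("pics/w3.png",imaging.capture('wrist'))
E
```

```text
turn option [ 0.002  0.002 -0.001]
turn option [-3.14e+00  2.00e-03  3.00e-03]
time 5.85 p [628.3 209.  176.1] stn [ -2.1 261. ] tip 154.1 F [ 0.2 -0.6  0.6] jaw 80.0 q6 [0.21 0.65 1.21 0.   1.28 0.4 ]
target [629.8 205.7 105. ] delta cm if oriented now [ 7.11 -0.31  0.19]  after turning [ 7.11 -0.3   0.21] turn [ 0.002  0.002 -0.001]
```

View pics/t3.png

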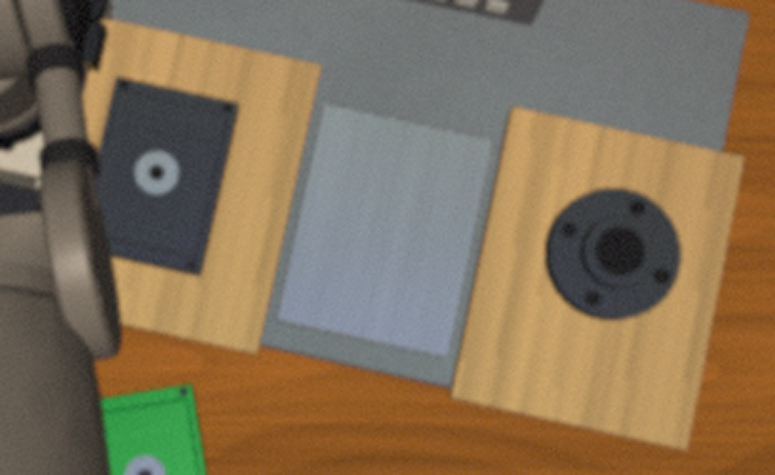

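View pics/w3.png

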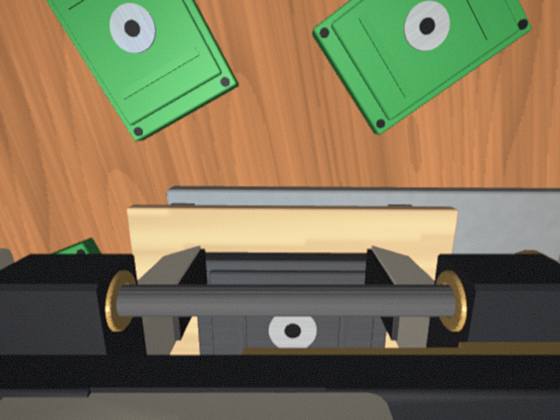

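```bash
python3 - <<'E'
from h import *
C=cam('wrist');T=cam('top')
print(w2s(atz(C,(293,330),99)),w2s(atz(C,(288,254),93)),w2s(atz(T,(190+157/2.5-.3,80+173/2.5-.3),99)))
E
```

```text
[  1.83307844 184.59678381] [ -1.89642244 240.42283568] [  0.66899999 186.19414708]
```

Call:
{"fn": "arm_command", "kwargs": {"plan": [{"tx":2,"ty":0,"tz":0,"wx":0,"wy":0,"wz":0,"jaw":0.74},{"tx":2,"ty":0,"tz":0.1,"wx":0,"wy":0,"wz":0,"jaw":0.74},{"tx":2,"ty":0,"tz":0.1,"wx":0,"wy":0,"wz":0,"jaw":0.74},{"tx":1.1,"ty":0,"tz":0,"wx":0,"wy":0,"wz":0,"jaw":0.74},{"tx":0,"ty":0,"tz":0,"wx":0,"wy":0,"wz":0,"jaw":0.74}]}}

```text
time: 6.45
tool_pos: [627.1, 206.9, 103.6]
tcp_rot: [-2.76, 1.567, -2.957]
contact_force: [-0.7, -0.1, 0.1]
grip_width: 79.8
```

```bash
python3 - <<'E'
from h import *
go(0,59.5,83,'x')
E
```

```text
turn option [ 0.001 -0.003  0.001]
turn option [-3.141e+00 -2.000e-03 -5.000e-03]
time 6.45 p [627.1 206.9 103.6] stn [ -2.8 258.7] tip 81.6 F [-0.7 -0.1  0.1] jaw 79.8 q6 [0.2  0.72 1.29 0.   1.13 0.4 ]
target [590.7  11.  105. ] delta cm if oriented now [ -0.12 -19.92   0.27]  after turning [ -0.14 -19.92   0.28] turn [ 0.001 -0.003  0.001]
```

Clear again. I push in -y: first 13.6 cm, then check.

Call:
{"fn": "arm_command", "kwargs": {"plan": [{"tx":-0.05,"ty":-0.6,"tz":0,"wx":0,"wy":0,"wz":0,"jaw":0.74},{"tx":-0.05,"ty":-0.5,"tz":0,"wx":0,"wy":0,"wz":0,"jaw":0.74},{"tx":0,"ty":-0.5,"tz":0,"wx":0,"wy":0,"wz":0,"jaw":0.74},{"tx":0,"ty":-0.6,"tz":0,"wx":0,"wy":0,"wz":0,"jaw":0.74},{"tx":0,"ty":-0.8,"tz":0,"wx":0,"wy":0,"wz":0,"jaw":0.74},{"tx":0,"ty":-0.8,"tz":0,"wx":0,"wy":0,"wz":0,"jaw":0.74},{"tx":0,"ty":-0.8,"tz":0,"wx":0,"wy":0,"wz":0,"jaw":0.74},{"tx":0,"ty":-0.8,"tz":0,"wx":0,"wy":0,"wz":0,"jaw":0.74},{"tx":0,"ty":-0.8,"tz":0,"wx":0,"wy":0,"wz":0,"jaw":0.74},{"tx":0,"ty":-0.8,"tz":0,"wx":0,"wy":0,"wz":0,"jaw":0.74},{"tx":0,"ty":-0.8,"tz":0,"wx":0,"wy":0,"wz":0,"jaw":0.74},{"tx":0,"ty":-0.8,"tz":0,"wx":0,"wy":0,"wz":0,"jaw":0.74},{"tx":0,"ty":-0.8,"tz":0,"wx":0,"wy":0,"wz":0,"jaw":0.74},{"tx":0,"ty":-0.8,"tz":0,"wx":0,"wy":0,"wz":0,"jaw":0.74},{"tx":0,"ty":-0.8,"tz":0,"wx":0,"wy":0,"wz":0,"jaw":0.74},{"tx":0,"ty":-0.8,"tz":0,"wx":0,"wy":0,"wz":0,"jaw":0.74},{"tx":0,"ty":-0.8,"tz":0,"wx":0,"wy":0,"wz":0,"jaw":0.74},{"tx":0,"ty":-0.6,"tz":0,"wx":0,"wy":0,"wz":0,"jaw":0.74},{"tx":0,"ty":-0.4,"tz":0,"wx":0,"wy":0,"wz":0,"jaw":0.74},{"tx":0,"ty":0,"tz":0,"wx":0,"wy":0,"wz":0,"jaw":0.74}]}}

```text
time: 8.45
tool_pos: [603.0, 74.1, 107.4]
tcp_rot: [0.506, 1.567, 0.308]
contact_force: [0.6, 3.7, 3.0]
grip_width: 79.6
```

```bash
python3 - <<'E'
from h import *
go(0,59.5,83,'x')
a=imaging.capture('scene');cv2.imwrite("pics/s4.png",cv2.resize(a[150:290,90:370],None,fx=2.8,fy=2.8,interpolation=cv2.INTER_CUBIC))
E
```

```text
turn option [ 0.001  0.003 -0.002]
turn option [-3.141e+00  3.000e-03  5.000e-03]
time 8.45 p [603.   74.1 107.4] stn [ -0.4 123.8] tip 85.4 F [0.6 3.7 3. ] jaw 79.6 q6 [-0.    0.62  1.47  0.    1.04  0.19]
target [590.7  11.  105. ] delta cm if oriented now [ 0.23 -6.43  0.04]  after turning [ 0.24 -6.43  0.04] turn [ 0.001  0.003 -0.002]
```

View pics/s4.png

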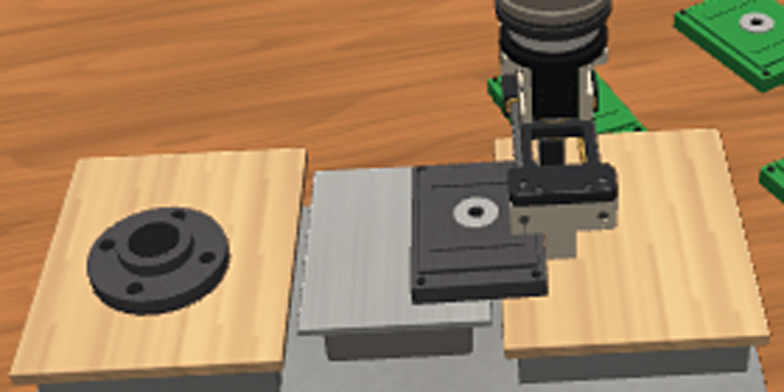

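The cover is already mostly on the pan and square to it (ring at crop (475,212)). I push the remaining 64 mm, then back off.

Call:
{"fn": "arm_command", "kwargs": {"plan": [{"tx":0.05,"ty":-0.5,"tz":0,"wx":0,"wy":0,"wz":0,"jaw":0.74},{"tx":0.05,"ty":-0.6,"tz":0,"wx":0,"wy":0,"wz":0,"jaw":0.74},{"tx":0.05,"ty":-0.6,"tz":0,"wx":0,"wy":0,"wz":0,"jaw":0.74},{"tx":0,"ty":-0.6,"tz":0,"wx":0,"wy":0,"wz":0,"jaw":0.74},{"tx":0,"ty":-0.6,"tz":0,"wx":0,"wy":0,"wz":0,"jaw":0.74},{"tx":0,"ty":-0.6,"tz":0,"wx":0,"wy":0,"wz":0,"jaw":0.74},{"tx":0,"ty":-0.6,"tz":0,"wx":0,"wy":0,"wz":0,"jaw":0.74},{"tx":0,"ty":-0.6,"tz":0,"wx":0,"wy":0,"wz":0,"jaw":0.74},{"tx":0,"ty":-0.6,"tz":0,"wx":0,"wy":0,"wz":0,"jaw":0.74},{"tx":0,"ty":-0.6,"tz":0,"wx":0,"wy":0,"wz":0,"jaw":0.74},{"tx":0,"ty":-0.4,"tz":0,"wx":0,"wy":0,"wz":0,"jaw":0.74},{"tx":0,"ty":0,"tz":0,"wx":0,"wy":0,"wz":0,"jaw":0.74}]}}

```text
time: 9.7
tool_pos: [590.2, 12.3, 105.1]
tcp_rot: [0.515, 1.569, 0.318]
contact_force: [1.3, 3.6, 3.1]
grip_width: 80.1
```

```bash
python3 - <<'E'
from h import *
go(0,59.5,83,'x')
E
```

```text
turn option [ 0.001  0.002 -0.001]
turn option [-3.141e+00  2.000e-03  3.000e-03]
time 9.7 p [590.2  12.3 105.1] stn [-0.8 60.7] tip 83.1 F [1.3 3.6 3.1] jaw 80.1 q6 [-0.11  0.6   1.52  0.    1.02  0.09]
target [590.7  11.  105. ] delta cm if oriented now [ 0.01 -0.12  0.08]  after turning [ 0.01 -0.12  0.08] turn [ 0.001  0.002 -0.001]
```

Now I back off in +y, rise and move aside so the top camera sees the pan.

Call:
{"fn": "arm_command", "kwargs": {"plan": [{"tx":0,"ty":0.5,"tz":0,"wx":0,"wy":0,"wz":0,"jaw":0.74},{"tx":0,"ty":1.5,"tz":0,"wx":0,"wy":0,"wz":0,"jaw":0.74},{"tx":-2,"ty":2,"tz":0,"wx":0,"wy":0,"wz":0,"jaw":0.74},{"tx":-3,"ty":3,"tz":0,"wx":0,"wy":0,"wz":0,"jaw":0.74},{"tx":-3,"ty":3,"tz":0,"wx":0,"wy":0,"wz":0,"jaw":0.74},{"tx":-2,"ty":3,"tz":0,"wx":0,"wy":0,"wz":0,"jaw":0.74},{"tx":0,"ty":3,"tz":0,"wx":0,"wy":0,"wz":0,"jaw":0.74},{"tx":0,"ty":3,"tz":-1,"wx":0,"wy":0,"wz":0,"jaw":0.74},{"tx":0,"ty":2,"tz":-1,"wx":0,"wy":0,"wz":0,"jaw":0.74},{"tx":0,"ty":2,"tz":-1,"wx":0,"wy":0,"wz":0,"jaw":0.74},{"tx":0,"ty":0,"tz":0,"wx":0,"wy":0,"wz":0,"jaw":0.74}]}}

```text
time: 10.8
tool_pos: [603.8, 247.2, 203.7]
tcp_rot: [-3.139, 1.569, 2.951]
contact_force: [-0.0, 0.4, -0.1]
grip_width: 79.5
```

```bash
python3 - <<'E'
from h import *
a=imaging.capture('top')
cv2.imwrite("pics/t5.png",cv2.resize(a[80:270,190:500],None,fx=2.5,fy=2.5,interpolation=cv2.INTER_CUBIC))
a=imaging.capture('scene');cv2.imwrite("pics/s5.png",cv2.resize(a[150:290,90:370],None,fx=2.8,fy=2.8,interpolation=cv2.INTER_CUBIC))
E
```

```text
(no output)
```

View pics/t5.png

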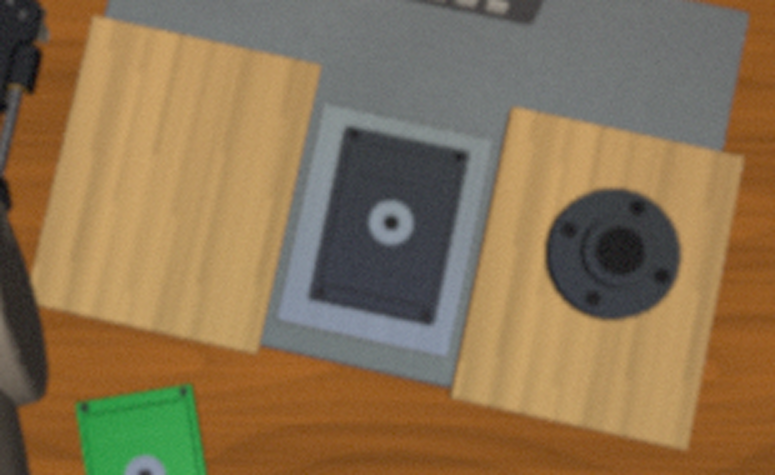

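View pics/s5.png

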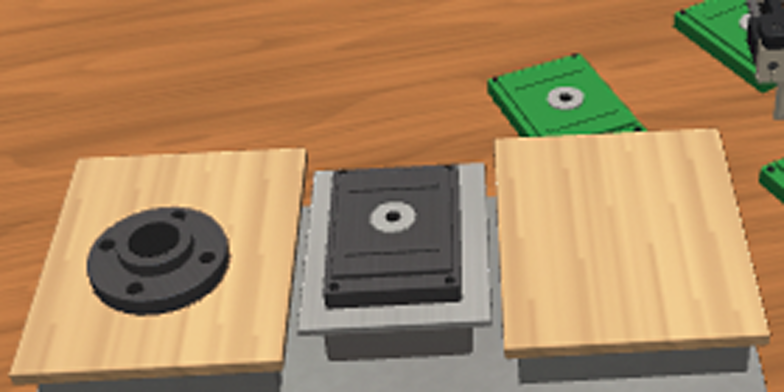

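```bash
python3 - <<'E'
from h import *
T=cam('top');S=cam('scene')
t=lambda u:(190+u[0]/2.5-.3,80+u[1]/2.5-.3);f=lambda u:(90+u[0]/2.8-.3,150+u[1]/2.8-.3)
X,e=tri(T,t((391,222)),S,f((393,217)));print('ring',X,e,w2s(X),w2s(atz(T,t((391,222)),98)))
for u in ((346,126),(469,153),(433,324),(310,299)):print(w2s(atz(T,t(u),92)).round(1))
for u in ((328,104),(494,139),(448,356),(277,321)):print('pan',w2s(atz(T,t(u),74)).round(1))
o=readout.get_obs();print(o['time'],o['contact_force'])
E
```

```text
ring [580.61132176 -47.63861778 100.85769235] 0.6681010018774848 [ 1.64644878 -0.01504067] [2.11633615 0.06822834]
[70.1 49.8]
[ 69.7 -49. ]
[-68.1 -48.7]
[-69.5  48.7]
pan [89.  67.1]
pan [ 89.4 -68.8]
pan [-88.7 -68. ]
pan [-90.7  69.9]
10.9 [ 0.95591785 -1.08962562 -1.09923219]
```

The cover is centred within about 2 mm, with roughly 20 mm of margin on every side, and the arm is clear. Handing in.

```bash
python3 -c "
from plant import bot
print(bot.close_job())"
```

```text
the job is handed in; nothing more can be done
None
```

The cover is lying flat in the middle of the scale pan, and I handed the job in at about 11 s of the 42 s allowed. I slid it there in two flat pushes with both fingers. The first squared it up and moved it +x on its board; the second moved it -y across the gap onto the pan. I then backed the arm well clear.

- **Position:** the last check from the top and scene cameras puts the cover's centre about 2 mm from the pan's centre. Its corners are at about ±70 mm and ±49 mm, inside the pan's ±90 mm and ±70 mm outline, and it is square to the pan.
- **Height:** the ring mark on top of the cover measured at 101 mm, against 98 mm expected. I put that down to the camera calibration (good to about 2 mm). It lies flat in both views.
- **Flange:** it looks the same in the pictures before and after, but I did not measure its position.
- **Forces:** the contact forces I read at the end of each push were under 10 N, and the arm was touching nothing at the end.

One command was refused at first because it left out some required keys, so nothing moved. No other check failed or disagreed.

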